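# Clear the specimen case and hold its lid open at 50 degrees

## Task

Move the round specimen lying on the lid of the white specimen case into the green tray: set it down there with its polished face up, not dropped, and let go of it. Then lift the case's lid by its handle to 50 degrees from closed (in line with the red mark on the scale beside it) and finish while holding it there with the gripper: it falls shut if released, so do not let go and do not let it slam. Leave the brass block, the bottle and the yellow box where they are.

Things in the scene. Friction and masses are not known exactly. Their poses are not given: they have to be found in the camera images.
- case: White open case fixed to the bench, 200 (x) x 220 (y) x 80 high mm, holding specimens; origin at the centre of its underside, z up. Its lid is hinged along the far (+x) rim and its front faces its own -x.
- scale_mark (a point): Outer end of the red bar on the angle scale: a fixed 75 degree arc of thin rod, radius 60 mm about the hinge line, on the case's +y side 122 mm from its middle. The red bar points from the hinge line along the 50 degree direction, 30 to 85 mm from it; its tip is the scale's highest point, 145 mm above the bench.
- lid (a joint): Angle in rad of the case's lid: 200 x 220 x 10 mm, blue frame with a clear window, about 0.35 kg, its top 90.5 mm above the bench when closed. 0 closed, grows as the front edge rises; 50 degrees = 0.873; stops at 1.45. No latch, no spring, almost no friction: the lid falls shut by its own weight unless held.
- lid_hinge (a point): Point on the hinge line, mid-width, 80.5 mm above the bench. The lid turns about the case's y axis through it.
- lid_grip (a point): Centre of the lid's black handle bar, moving with the lid: round bar 11 mm thick, 110 mm long, parallel to the hinge, on two 8 mm posts 47 mm either side of its middle; bar axis 35 mm above the lid's top face. From the hinge line it lies 170 mm along the lid to the front and 45 mm out along the lid's normal. The bar can turn between the pads.
- puck: The specimen: upright black resin disc, 40 mm diameter, 25 mm high, about 90 g, with a bright steel polished circle on its upper face; lies loose on the closed lid, between handle and hinge. Origin at the centre of its underside, z up through the polished face.
- tray: Green shallow tray fixed to the bench, 150 x 150 mm outside, walls 5 mm thick and 15 mm high, floor 5 mm above the bench. Origin at the centre of its underside. Stands on the left or the right of the case.
- ref_block: Bystander: brass disc with bright steel top, 60 mm diameter, 14 mm high, loose on the bench. Origin at the centre of its underside.
- bottle: Bystander: green bottle with white label and blue cap, 50 mm diameter, 120 mm high, standing loose. Origin at the centre of its underside.
- parts_box: Bystander: small open yellow box, 80 x 80 x 45 mm high, loose. Origin at the centre of its underside.
Not all that is in view belongs to the job. Of the things that look like the tray, take the one that is farthest from the robot's base at the start.

How it is judged (in metres and radians):
On the way:
1. the specimen lies in the tray, polished face up, let go and at rest, the lid still down (x of puck in the frame of tray between -0.056 and 0.056 m and y of puck in the frame of tray between -0.056 and 0.056 m and z of puck in the frame of tray below 0.01 m and angle between puck's own z axis and vertical below 0.15 rad and contact force between the fingers and puck below 0.1 N and linear speed of puck below 0.03 m/s and value of joint lid below 0.2 rad), for 0.2 s.
At the end, for the whole second after the job is handed in: The lid stands still at 50 degrees, within 6 degrees, held by the gripper's fingers (over 0.5 N between them); the specimen rests on the tray's floor with its polished face up, untouched; the brass block, the bottle and the yellow box are within 30 mm of where they began (x of puck in the frame of tray between -0.056 and 0.056 m and y of puck in the frame of tray between -0.056 and 0.056 m and z of puck in the frame of tray below 0.01 m and angle between puck's own z axis and vertical below 0.15 rad and contact force between the fingers and puck below 0.1 N and linear speed of puck below 0.03 m/s and value of joint lid between 0.768 and 0.978 rad and velocity of joint lid between -0.05 and 0.05 rad/s and contact force between the fingers and lid above 0.5 N and distance of each of bottle, ref_block, parts_box from where it was at the start of the episode below 0.03 m); the arm keeps its last pose, push and grip.
It fails at once if the lid is raised (over 0.2 rad) while the specimen is not in the tray (value of joint lid above 0.2 rad and not (x of puck in the frame of tray between -0.056 and 0.056 m and y of puck in the frame of tray between -0.056 and 0.056 m and z of puck in the frame of tray below 0.01 m and angle between puck's own z axis and vertical below 0.15 rad)).
It fails at once if the specimen is dropped (faster than 0.7 m/s, a fall of about 25 mm, with no finger on it) (linear speed of puck above 0.7 m/s and contact force between the fingers and puck below 0.05 N).
It fails at once if the lid slams (falls faster than 2.5 rad/s) (velocity of joint lid below -2.5 rad/s).
It fails at once if the brass block, the bottle or the yellow box is moved by more than 30 mm (distance of any of ref_block, bottle, parts_box from where it was at the start of the episode above 0.03 m).
It also fails if it takes over 66 s, if anything falls off the work surface, if the arm or the gripper's body presses on something with over 40 N, if the wrist force passes 120 N, or if a joint passes its speed limit or range.

## Robot

A 6-joint arm with a two-finger parallel gripper is mounted at the origin on the work surface. World frame = base frame: x ahead of the robot, y to its left, z up, the work surface at z = 0. Lengths are in mm, angles in rad, forces in N, time in s.
With the tool pointing down it reaches from about 350 to 775 mm from the base axis. Payload 7.3 kg.
Tool frame: the origin (TCP) lies at the very end of the fingers, on their centre line; the grasp point (between the pads) lies 19 mm behind it; z points along the fingers, y is the line along which they close (so a half turn about z gives the same grasp; the last joint's range is limited). The gripper opens to 92 mm and grips with 3 to 60 N. Pads are 19 mm wide; open, the fingers measure 130 mm over their backs; the gripper's body (75 mm by 190 mm) begins 47 mm behind the grasp point.
Start: joints at [-1.451, 0.342, 1.524, -0, 1.275, -0.146], TCP at [137.93, -506.577, 226.741] pointing down, gripper open.
Joint ranges: [-2.53, 2.53], [-0.77, 2.02], [0.04, 2.7], [-1, 4.14], [0.28, 2.66], [-3.11, 3.11]. Speed limits (rad/s): [2.57, 2.57, 3.14, 3.14, 3.14, 3.14].

## Interface

Orientations are given as [roll, pitch, yaw] about the fixed x, y, z axes, in that order (R = Rz(yaw) Ry(pitch) Rx(roll)).
In Python, from plant import get_obs, optics, ticket, finder gives the robot as it stands.
- The arm moves only by the tool send_rows, never from a script. Its arguments are lists of equal length, an entry for each row: "offset": the shift along the tool's x, y, z scaled (see below), a list of three; "delta_rot": the turn, a rotation vector about the tool's x, y, z scaled (see below), a list of three. In form: {"offset": [[dx, dy, dz], ...], "delta_rot": [[rx, ry, rz], ...]}. A call has 1 to 8 rows; each row is the pose to reach, as a shift and turn from the pose commanded when the call began, along the tool's axes at that moment, turning the shorter way round; what a row does not reach only later rows make up. The controller multiplies each number of a shift by 120 mm and each number of a turn by 360 degrees. A row lasts 1/8 s, in which the tool goes at most 62.5 mm and 10.7 degrees, less where a joint would pass 70% of its speed; a pose out of reach is approached as far as the arm can. A call with a number of a shift or a turn outside -1 to 1 is refused whole. A call with a gripper value outside its range is refused whole. "grip" is the opening, from 0 (shut) to 1 (fully open), set as the call begins (left out, the last holds). The fingers move at their own pace and stop on an object; the grip force is fixed at half the most. Time passes only in rows, so rows that repeat a pose let the fingers close. It gives the time, the measured TCP pose, the force, the opening and the grip force at its end, in the units of the state.
- get_obs(): the state, without advancing time (a new reading comes with each control period).
- optics.capture(name): name is "side" or "top"; returns the picture (420x560x3 uint8, red, green, blue); there is no depth.
- optics.get_calibration(name): a dict with "fx", "fy", "cx", "cy" (pixels), "k1" (the pictures are not rectified: a ray, as slopes to the right and down, at radius r is drawn at 1 + k1 r^2 times it, then the intrinsics apply), "world_from_camera" (4x4, takes a point from camera to world coordinates). Camera axes: x right, y down, z forward; pixel columns grow to the right and rows downward; lengths in mm; the calibration is good to about 2 mm. A picture is of the moment at which its call begins. get_calibration takes no time and is no camera call.
- ticket.close_job(): hands the job in; it is judged then, once.
Trained networks look in the newest picture that a camera, given by its name, has taken for a name from the list of things; names that differ only in an ending like _2 or _b are one class to them, and where a whole thing is asked for, a point or a joint stands for the part that bears it (a point fixed in the world has none). Each returns a list of dicts, best first, with "confidence" (0 to 1); they miss things now and then, are a little off and sometimes report something else, mostly with a low value. They report only what shows in the picture. A call takes as long as a camera call. They do not tell look-alikes from the thing itself.
- finder.boxes_of(target, camera): "box" ([left, top, right, bottom] in pixels, round what is visible of it).
- finder.silhouettes(target, camera): "region" (420x560 bool, what is visible of it) and "box" ([left, top, right, bottom] in pixels, round what is visible of it).
- finder.pinpoint(target, camera): "uv" ([column, row] in pixels: a listed point, or the origin of a listed thing).
The state is a dict: "time": time; "joint_positions": joint angles; "dq": joint speeds; "tau": joint torques, N m; "tool_pos": TCP position; "tcp_rot": TCP orientation; "contact_force": force on the tool from outside, world axes, zero at the start; "moment": the same for the moment, N m; "grip_width": finger opening in mm; "finger_force": force on a finger pad.
Only numpy, scipy, OpenCV 4.12 (cv2) and the standard library are available. Lean on these libraries where they do the work, as an engineer would, in place of code of your own. Each camera call takes 0.05 s, during which the arm holds its last target. There are 200 camera calls.

## Working session

There is one attempt and no reset: what is moved stays moved. The work goes in short steps, Python scripts to look and compute and a tool call to move; the robot and the scene stay as the last step left them, time stands still between calls to the robot, and variables do not carry over. Pictures are saved under pics/ and viewed, at most 10 in all, crops included, and the job is handed in when it is done.

Besides the shell and the picture viewer there is one more tool, called in YAML: its name, and indented under it one key for each argument. send_rows: Moves the arm, as the interface text tells. Its arguments: {"type":"object","properties":{"offset":{"type":"array"},"delta_rot":{"type":"array"},"grip":{"type":"number"}},"required":["offset","delta_rot"]}

```bash
mkdir -p pics
cat > h.py <<'E'
import numpy as np, cv2
from plant import get_obs, optics, ticket, finder
from scipy.spatial.transform import Rotation as R
def cal(n):
    c=optics.get_calibration(n); return c,np.array(c["world_from_camera"],float)
def pix2z(n,uv,z):
    c,T=cal(n); p=np.array([(uv[0]-c["cx"])/c["fx"],(uv[1]-c["cy"])/c["fy"]]); q=p.copy()
    for _ in range(20): q=p/(1+c["k1"]*(q@q))
    d=T[:3,:3]@np.array([q[0],q[1],1]); o=T[:3,3]
    return o+d*(z-o[2])/d[2]
def proj(n,P):
    c,T=cal(n); X=T[:3,:3].T@(np.array(P,float)-T[:3,3]); q=X[:2]/X[2]; q=q*(1+c["k1"]*(q@q))
    return np.array([q[0]*c["fx"]+c["cx"],q[1]*c["fy"]+c["cy"]])
def move(pos,rot=None):
    "offset/delta_rot numbers from measured pose to a world target (mm, Rotation)"
    s=get_obs(); A=R.from_euler('xyz',s["tcp_rot"]); 
    o=A.inv().apply(np.array(pos)-s["tool_pos"])/120
    r=(A.inv()*rot).as_rotvec()/(2*np.pi) if rot is not None else np.zeros(3)
    return o.round(4),r.round(4)
E
cat > a.py <<'E'
from h import *
s=get_obs(); print(s)
ims=[]
for n in("top","side"):
    im=optics.capture(n); cv2.imwrite(f"pics/{n}0.png",im[:,:,::-1]); 
    print(n,cal(n)[1].round(2).tolist())
    for t in ["case","scale_mark","lid_hinge","lid_grip","puck","tray","ref_block","bottle","parts_box"]:
        r=finder.pinpoint(t,n); print(n,t,[(np.round(x["uv"],1).tolist(),round(x["confidence"],2)) for x in r if x["confidence"]>.2])
E
python3 a.py
```

```text
{'time': 0.0, 'joint_positions': array([-1.45099049e+00,  3.42685381e-01,  1.52500611e+00,  1.09092984e-05,
        1.27537804e+00, -1.46043765e-01]), 'dq': array([ 0.00042655, -0.00118046, -0.00025124, -0.0007917 , -0.00112624,
       -0.00154515]), 'tau': array([ 8.73246427e-04, -4.31241417e+01, -2.44219798e+01,  7.18881330e-02,
        5.59620315e-02, -1.31634051e-04]), 'tool_pos': array([ 137.88754263, -506.15887439,  226.06814351]), 'tcp_rot': array([-3.14013302e+00, -2.25243577e-04,  2.65846257e-01]), 'contact_force': array([-0.67788516, -0.28409765, -0.18519519]), 'moment': array([-0.00889416, -0.03432787, -0.00846453]), 'finger_force': 0.0, 'grip_width': 91.61066609303674}
top [[-0.02, -1.0, 0.09, 353.64], [-1.0, 0.02, -0.0, -15.73], [-0.0, -0.09, -1.0, 1022.26], [0.0, 0.0, 0.0, 1.0]]
top case [([268.0, 168.5], 0.91)]
top scale_mark [([204.3, 137.2], 0.85), ([138.4, 123.3], 0.25)]
top lid_hinge [([263.3, 115.0], 0.71)]
top lid_grip [([262.7, 187.6], 0.76)]
top puck [([279.7, 161.7], 0.54)]
top tray [([137.7, 226.1], 0.66), ([144.6, 316.6], 0.66)]
top ref_block [([276.6, 164.5], 0.74), ([394.4, 212.5], 0.66)]
top bottle [([264.6, 187.7], 0.68)]
top parts_box [([399.2, 125.7], 0.85), ([262.7, 188.6], 0.41)]
side [[-0.89, -0.28, 0.35, 3.22], [-0.45, 0.57, -0.69, 837.57], [-0.01, -0.77, -0.63, 890.66], [0.0, 0.0, 0.0, 1.0]]
side case [([244.4, 230.8], 0.78)]
side scale_mark [([203.4, 215.0], 0.72), ([228.3, 324.0], 0.39)]
side lid_hinge [([216.2, 201.6], 0.93)]
side lid_grip [([260.9, 207.9], 0.87)]
side puck [([246.5, 208.6], 0.7)]
side tray [([227.6, 322.9], 0.7), ([308.2, 356.1], 0.57)]
side ref_block [([320.5, 189.7], 0.43)]
side bottle [([148.7, 284.3], 0.78)]
side parts_box [([268.1, 168.2], 0.96)]
```

View pics/top0.png

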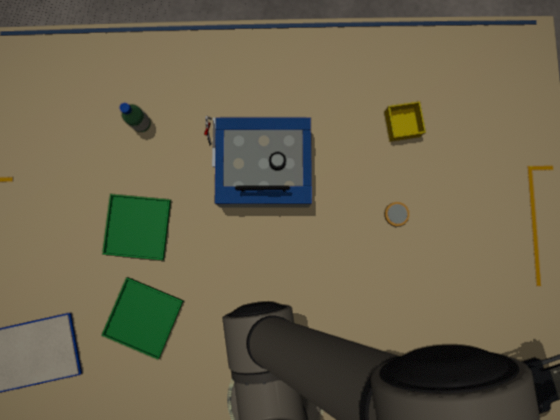

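View pics/side0.png

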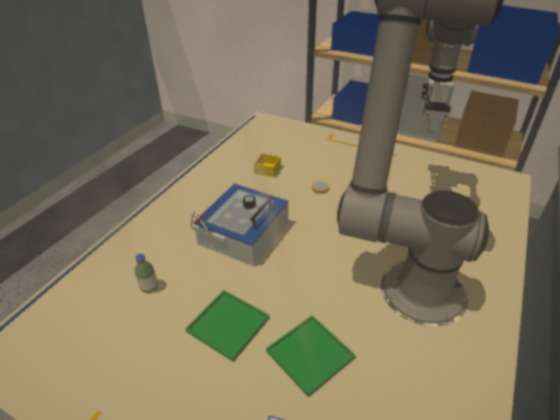

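```bash
cat > b.py <<'E'
from h import *
for n,l in {"top":[("case",(268,168.5),0),("mark",(204.3,137.2),145),("hinge",(263.3,115),80.5),("grip",(262.7,187.6),125.5),("puck",(279.7,161.7),90.5),("trayA",(137.7,226.1),0),("trayB",(144.6,316.6),0),("ref",(394.4,212.5),0),("box",(399.2,125.7),0)],
 "side":[("case",(244.4,230.8),0),("mark",(203.4,215),145),("hinge",(216.2,201.6),80.5),("grip",(260.9,207.9),125.5),("puck",(246.5,208.6),90.5),("trayA",(227.6,322.9),0),("trayB",(308.2,356.1),0),("ref",(320.5,189.7),0),("bottle",(148.7,284.3),0),("box",(268.1,168.2),0)]}.items():
    for k,uv,z in l: print(n,k,pix2z(n,uv,z).round(1))
E
python3 b.py
```

```text
top case [557.3   8.5   0. ]
top mark [600.2 141.1 145. ]
top hinge [667.9  15.   80.5]
top grip [490.4  17.9 125.5]
top puck [554.4 -20.6  90.5]
top trayA [420.8 333.    0. ]
top trayB [200.9 314.8   0. ]
top ref [ 440.1 -301.6    0. ]
top box [ 659.6 -324.8    0. ]
side case [561.7   7.6   0. ]
side mark [606.6 137.1 145. ]
side hinge [660.8   4.2  80.5]
side grip [491.1  17.6 125.5]
side puck [550.8   2.4  90.5]
side trayA [421.  327.9   0. ]
side trayB [199.9 322.4   0. ]
side ref [ 431.1 -301.9    0. ]
side bottle [686.4 318.7   0. ]
side box [ 664.1 -341.     0. ]
```

Two green trays: A at top (137,227) / side (228,323) → about (421,330), 535 mm from the base; B at top (145,317) / side (310,355) → about (200,318), 376 mm away. A is the farthest, so it is the target. The bench also shows the case at top (264,161), puck at (278,161), handle bar at (263,188), bottle at (135,118), yellow box (405,121), brass disc (397,214) and a blue-rimmed white sheet that is not a tray. I'll refine the poses and confirm with one crop.

```bash
cat > c.py <<'E'
from h import *
im=cv2.imread("pics/top0.png"); hsv=cv2.cvtColor(im,cv2.COLOR_BGR2HSV)
def biggest(m,roi):
    z=np.zeros_like(m); a,b,c,d=roi; z[b:d,a:c]=m[b:d,a:c]
    cs,_=cv2.findContours(z,cv2.RETR_EXTERNAL,cv2.CHAIN_APPROX_NONE); return max(cs,key=cv2.contourArea)[:,0,:].astype(float)
def rect(m,roi,z,name):
    c=biggest(m,roi); P=np.array([pix2z("top",p,z)[:2] for p in c],np.float32)
    print(name,cv2.minAreaRect(P))
rect(cv2.inRange(hsv,(105,120,60),(125,255,255)),(205,105,325,215),90.5,"lid")
rect(cv2.inRange(hsv,(50,100,40),(80,255,255)),(90,185,190,270),10,"trayA")
optics.capture("top");optics.capture("side")
for n in("top","side"):
    for t in("puck","lid_grip","ref_block","bottle"):
        for x in finder.silhouettes(t,n)[:2]:
            ys,xs=np.nonzero(x["region"]); print(n,t,round(x["confidence"],2),np.round(x["box"],1),xs.mean().round(1),ys.mean().round(1))
a=cv2.resize(im[180:280,90:220],None,fx=3,fy=3,interpolation=cv2.INTER_CUBIC)
b=cv2.resize(im[105:215,200:330],None,fx=3,fy=3,interpolation=cv2.INTER_CUBIC)
s=cv2.imread("pics/side0.png"); c=cv2.resize(s[180:260,185:315],None,fx=3,fy=3,interpolation=cv2.INTER_CUBIC)
d=cv2.resize(s[285:365,180:310],None,fx=3,fy=3,interpolation=cv2.INTER_CUBIC)
L=np.vstack([a,c]);Rr=np.vstack([b,d]);h=min(len(L),len(Rr));cv2.imwrite("pics/crop1.png",np.hstack([L[:h],Rr[:h]]))
E
python3 c.py
```

```text
lid ((559.1373291015625, 17.22949981689453), (217.4622802734375, 196.97142028808594), 88.6898193359375)
trayA ((419.0364685058594, 333.4001770019531), (151.37454223632812, 149.19154357910156), 83.26685333251953)
top puck 0.57 [267.9 156.  287.6 171.5] 277.0 160.3
top lid_grip 0.89 [214.5 116.4 313.5 204.4] 262.5 159.7
top ref_block 0.9 [382.2 202.  414.1 226.8] 396.4 213.5
top bottle 0.61 [122.4 103.2 149.5 132.4] 134.8 117.1
side puck 0.44 [242.  195.8 255.1 209.9] 249.0 202.1
side lid_grip 0.66 [197.5 185.6 286.8 247.9] 242.5 214.0
side ref_block 0.58 [310.8 183.2 326.7 194.2] 320.1 187.6
side ref_block 0.42 [253.3 154.6 284.2 178.3] 267.5 164.8
side bottle 0.97 [135.4 251.4 155.6 292.5] 145.2 274.2
side bottle 0.47 [193.6 183.6 286.6 264.7] 241.4 224.3
```

View pics/crop1.png

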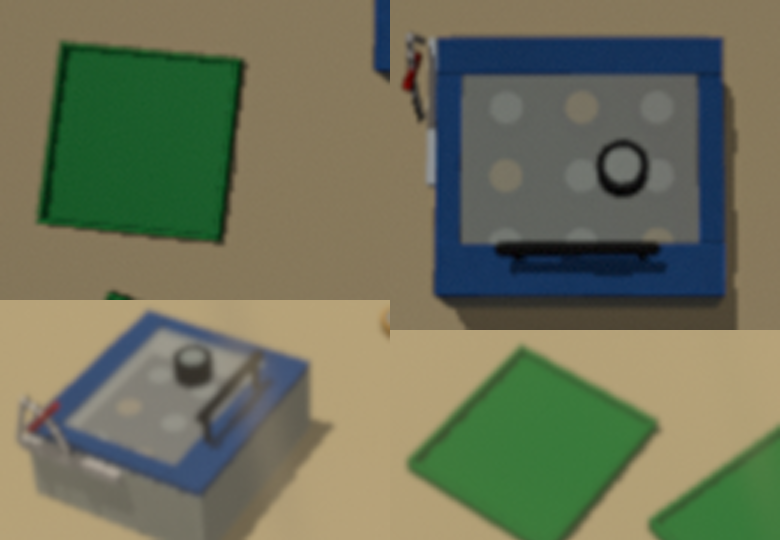

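The crop shows tray A (upper left, lower right) clearly separate from tray B, and the puck as a black disc with its bright face up at top pixel (277.3,159.7), side (249.3,198). The handle bar runs from about (235.7,187.7) to (290,187.7) in the top view.

```bash
cat > d.py <<'E'
from h import *
print("puck",pix2z("top",(277.3,159.7),115.5),pix2z("side",(249.3,198),115.5))
print("bar",pix2z("top",(235.7,187.7),128),pix2z("top",(290,187.7),128))
a,b=(185+200/3,180+115/3),(185+262/3,180+55/3)
print("bar side",pix2z("side",a,128),pix2z("side",b,128))
s=get_obs();print(R.from_euler('xyz',s["tcp_rot"]).as_matrix().round(3),s["time"])
E
python3 d.py
```

```text
puck [553.63018601 -15.22869718 115.5       ] [552.16869409 -19.35985392 115.5       ]
bar [491.16009527  76.47719626 128.        ] [488.44850061 -41.42463897 128.        ]
bar side [490.0180023   72.67046184 128.        ] [481.0675098  -34.58632828 128.        ]
[[ 0.965  0.263  0.   ]
 [ 0.263 -0.965 -0.   ]
 [ 0.     0.    -1.   ]] 1.5
```

send_rows:
  offset:
    - [0.3, -0.2, 0]
    - [0.6, -0.4, 0]
    - [0.9, -0.6, 0]
  delta_rot:
    - [0, 0, 0]
    - [0, 0, 0]
    - [0, 0, 0]
  grip: 1

```text
time: 1.88
tool_pos: [223.9, -407.8, 226.8]
tcp_rot: [3.141, -0.0, 0.265]
contact_force: [0.9, 0.7, 0.0]
grip_width: 91.8
finger_force: 0.0
```

send_rows:
  offset:
    - [0.3, -0.2, 0]
    - [0.6, -0.4, 0]
    - [0.9, -0.6, 0]
  delta_rot:
    - [0, 0, 0]
    - [0, 0, 0]
    - [0, 0, 0]

```text
time: 2.25
tool_pos: [309.3, -309.8, 226.9]
tcp_rot: [3.141, -0.0, 0.266]
contact_force: [0.3, -0.5, -0.5]
grip_width: 91.9
finger_force: 0.0
```

send_rows:
  offset:
    - [0.3, -0.2, 0]
    - [0.6, -0.4, 0]
    - [0.9, -0.6, 0]
  delta_rot:
    - [0, 0, 0]
    - [0, 0, 0]
    - [0, 0, 0]

```text
time: 2.62
tool_pos: [394.7, -212.0, 226.9]
tcp_rot: [3.141, -0.0, 0.266]
contact_force: [0.3, -0.8, -0.9]
grip_width: 91.8
finger_force: 0.0
```

send_rows:
  offset:
    - [0.3, -0.2, 0]
    - [0.6, -0.4, 0]
    - [0.9, -0.6, 0]
  delta_rot:
    - [0, 0, 0]
    - [0, 0, 0]
    - [0, 0, 0]

```text
time: 3.0
tool_pos: [480.0, -114.0, 226.8]
tcp_rot: [3.141, -0.0, 0.266]
contact_force: [-0.4, -0.7, 1.1]
grip_width: 92.1
finger_force: 0.0
```

send_rows:
  offset:
    - [0.3, -0.2, 0]
    - [0.6, -0.4, 0]
    - [0.8, -0.6, 0]
    - [0.8, -0.6, 0]
    - [0.8, -0.6, 0]
  delta_rot:
    - [0, 0, 0.01]
    - [0, 0, 0.02]
    - [0, 0, 0.042]
    - [0, 0, 0.042]
    - [0, 0, 0.042]

```text
time: 3.62
tool_pos: [552.4, -20.9, 226.5]
tcp_rot: [3.141, 0.001, 0.004]
contact_force: [0.5, 0.0, 0.1]
grip_width: 91.9
finger_force: 0.0
```

```bash
python3 -c "
from h import *
s=get_obs();print(s['time'],s['tool_pos'],s['tcp_rot'])
print(move([552.5,-17,94],R.from_euler('xyz',[np.pi,0,0])))"
```

```text
3.625 [552.40954317 -20.93246964 226.53464677] [3.14116450e+00 6.78325393e-04 3.75551484e-03]
(array([ 0.0016, -0.0332,  1.1044]), array([0.0001, 0.0001, 0.0006]))
```

send_rows:
  offset:
    - [0.0, -0.02, 0.3]
    - [0.0, -0.033, 0.6]
    - [0, -0.033, 0.8]
    - [0, -0.033, 0.85]
    - [0, -0.033, 0.85]
  delta_rot:
    - [0, 0, 0]
    - [0, 0, 0]
    - [0, 0, 0]
    - [0, 0, 0]
    - [0, 0, 0]

```text
time: 4.25
tool_pos: [552.9, -17.3, 125.2]
tcp_rot: [3.141, -0.0, 0.001]
contact_force: [0.0, -0.2, 0.6]
grip_width: 91.5
finger_force: 0.0
```

send_rows:
  offset:
    - [0, 0, 0.12]
    - [0, 0, 0.2]
    - [0, 0, 0.25]
    - [0, 0, 0.25]
  delta_rot:
    - [0, 0, 0]
    - [0, 0, 0]
    - [0, 0, 0]
    - [0, 0, 0]

```text
time: 4.75
tool_pos: [552.5, -16.5, 94.1]
tcp_rot: [-3.142, 0.001, 0.002]
contact_force: [-0.3, -0.1, 0.0]
grip_width: 91.7
finger_force: 0.0
```

```bash
python3 -c "
from h import *
s=get_obs();print(s['time'],s['tool_pos'],s['tcp_rot'],s['contact_force'])
im=optics.capture('side');cv2.imwrite('pics/side1.png',cv2.resize(im[130:270,160:340,::-1],None,fx=4,fy=4))"
```

```text
4.75 [552.53254335 -16.48642108  94.13978249] [-3.14152310e+00  1.06506547e-03  2.05514343e-03] [-0.26683789 -0.0666087   0.00499456]
```

View pics/side1.png

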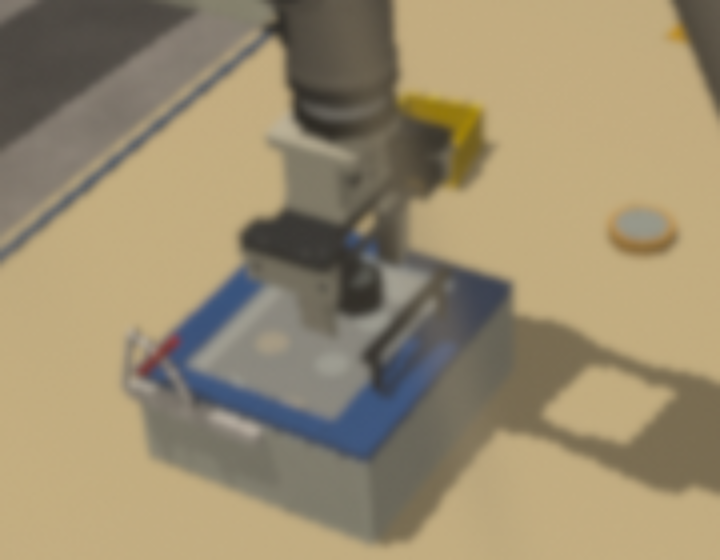

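The open fingers straddle the puck (crop (362,285)), pads clear of the handle bar. I'll close and lift.

send_rows:
  offset:
    - [0, 0, 0]
    - [0, 0, 0]
    - [0, 0, 0]
    - [0, 0, 0]
    - [0, 0, 0]
    - [0, 0, 0]
    - [0, 0, 0]
    - [0, 0, 0]
  delta_rot:
    - [0, 0, 0]
    - [0, 0, 0]
    - [0, 0, 0]
    - [0, 0, 0]
    - [0, 0, 0]
    - [0, 0, 0]
    - [0, 0, 0]
    - [0, 0, 0]
  grip: 0.3

```text
time: 5.8
tool_pos: [552.8, -16.6, 94.7]
tcp_rot: [3.142, -0.0, 0.002]
contact_force: [0.5, -0.4, -0.2]
grip_width: 39.4
finger_force: 30.0
```

send_rows:
  offset:
    - [0, 0, -0.08]
    - [0, 0, -0.3]
    - [0, 0, -0.6]
    - [0, 0, -0.9]
    - [0, 0, -0.9]
  delta_rot:
    - [0, 0, 0]
    - [0, 0, 0]
    - [0, 0, 0]
    - [0, 0, 0]
    - [0, 0, 0]

```text
time: 6.42
tool_pos: [554.5, -16.8, 206.3]
tcp_rot: [3.14, -0.007, 0.002]
contact_force: [0.5, 0.4, -1.5]
grip_width: 39.4
finger_force: 30.0
```

send_rows:
  offset:
    - [-0.1, -0.25, 0]
    - [-0.2, -0.6, 0]
    - [-0.35, -0.95, 0]
  delta_rot:
    - [0, 0, 0]
    - [0, 0, 0]
    - [0, 0, 0]

```text
time: 6.8
tool_pos: [509.7, 98.3, 201.8]
tcp_rot: [3.142, 0.002, 0.001]
contact_force: [0.3, 0.4, -0.0]
grip_width: 39.4
finger_force: 30.0
```

send_rows:
  offset:
    - [-0.13, -0.35, 0]
    - [-0.26, -0.7, 0]
    - [-0.37, -1.0, 0]
  delta_rot:
    - [0, 0, 0]
    - [0, 0, 0]
    - [0, 0, 0]

```text
time: 7.18
tool_pos: [464.7, 218.5, 201.9]
tcp_rot: [3.141, 0.002, 0.002]
contact_force: [0.4, 0.4, 0.0]
grip_width: 39.1
finger_force: 30.0
```

send_rows:
  offset:
    - [-0.13, -0.35, 0]
    - [-0.26, -0.7, 0]
    - [-0.36, -0.95, 0]
    - [-0.36, -0.95, 0]
    - [-0.36, -0.95, 0]
  delta_rot:
    - [0, 0, 0]
    - [0, 0, 0]
    - [0, 0, 0]
    - [0, 0, 0]
    - [0, 0, 0]

```text
time: 7.8
tool_pos: [422.4, 330.5, 202.0]
tcp_rot: [3.14, 0.001, 0.002]
contact_force: [-0.4, 0.2, -0.1]
grip_width: 39.4
finger_force: 30.0
```

```bash
python3 -c "
from h import *
s=get_obs();print(s['time'],s['tool_pos'],s['tcp_rot'],s['grip_width'],s['finger_force'])
print(move([420,331,9.5],R.from_euler('xyz',[np.pi,0,0])))"
```

```text
7.8 [422.42043509 330.5219713  202.04152504] [3.14043083e+00 9.35634587e-04 2.07876082e-03] 39.35975418241168 29.999768435955048
(array([-0.0187, -0.0059,  1.6045]), array([0.0002, 0.0001, 0.0003]))
```

send_rows:
  offset:
    - [-0.01, 0, 0.3]
    - [-0.02, 0, 0.7]
    - [-0.02, 0, 0.95]
  delta_rot:
    - [0, 0, 0]
    - [0, 0, 0]
    - [0, 0, 0]

```text
time: 8.18
tool_pos: [419.8, 329.3, 86.5]
tcp_rot: [3.14, 0.002, 0.0]
contact_force: [0.2, 0.7, -1.0]
grip_width: 39.3
finger_force: 30.0
```

send_rows:
  offset:
    - [0, 0, 0.25]
    - [0, 0, 0.45]
    - [0, 0, 0.55]
    - [0, 0, 0.55]
    - [0, 0, 0.55]
  delta_rot:
    - [0, 0, 0]
    - [0, 0, 0]
    - [0, 0, 0]
    - [0, 0, 0]
    - [0, 0, 0]

```text
time: 8.8
tool_pos: [420.9, 331.3, 23.6]
tcp_rot: [-3.141, -0.002, 0.001]
contact_force: [1.0, -0.0, -0.7]
grip_width: 39.2
finger_force: 30.0
```

```bash
python3 -c "
from h import *
im=optics.capture('side');cv2.imwrite('pics/side2.png',cv2.resize(im[230:380,140:320,::-1],None,fx=4,fy=4,interpolation=cv2.INTER_CUBIC))
z=[]
for i in range(4):
    s=get_obs();z.append([*s['tool_pos'],*s['contact_force']]);optics.capture('top')
print(np.mean(z,0).round(2),s['time'])"
```

```text
[ 4.2073e+02  3.3141e+02  2.3590e+01  2.6000e-01  1.8000e-01 -1.1000e-01] 9.0
```

View pics/side2.png

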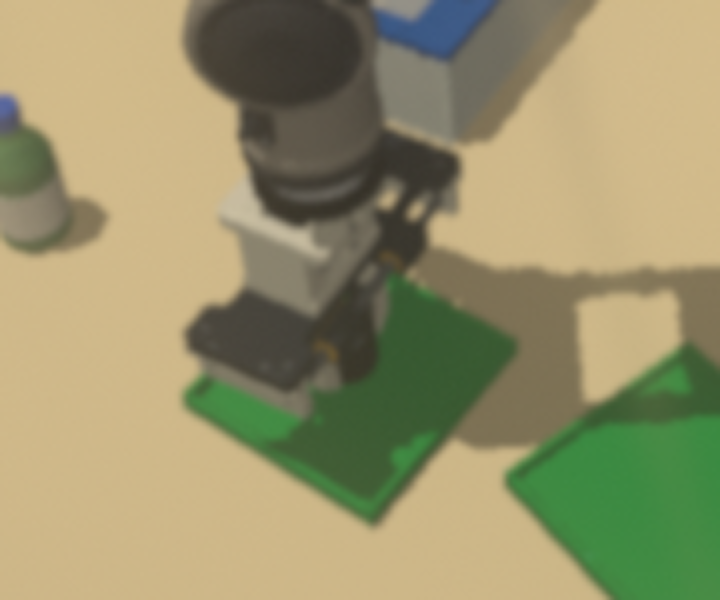

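The gripper holds the puck (crop (360,350)) low over tray A, inside its walls. I'll lower it gently to contact.

send_rows:
  offset:
    - [0, 0, 0.05]
    - [0, 0, 0.08]
    - [0, 0, 0.1]
    - [0, 0, 0.11]
    - [0, 0, 0.115]
    - [0, 0, 0.115]
  delta_rot:
    - [0, 0, 0]
    - [0, 0, 0]
    - [0, 0, 0]
    - [0, 0, 0]
    - [0, 0, 0]
    - [0, 0, 0]

```text
time: 9.8
tool_pos: [420.1, 331.1, 9.2]
tcp_rot: [3.141, 0.0, 0.002]
contact_force: [-2.1, -0.8, 3.5]
grip_width: 39.4
finger_force: 30.0
```

send_rows:
  offset:
    - [0, 0, 0.004]
    - [0, 0, 0.006]
    - [0, 0, 0.006]
  delta_rot:
    - [0, 0, 0]
    - [0, 0, 0]
    - [0, 0, 0]

```text
time: 10.18
tool_pos: [420.0, 331.1, 9.1]
tcp_rot: [3.142, -0.0, 0.002]
contact_force: [-4.3, -3.1, 12.0]
grip_width: 39.5
finger_force: 30.0
```

Contact with the floor. I'll back off slightly, open partway so the fingers stay inside the walls, then lift.

send_rows:
  offset:
    - [0, 0, -0.006]
    - [0, 0, -0.006]
    - [0, 0, -0.006]
    - [0, 0, -0.006]
    - [0, 0, -0.006]
  delta_rot:
    - [0, 0, 0]
    - [0, 0, 0]
    - [0, 0, 0]
    - [0, 0, 0]
    - [0, 0, 0]
  grip: 0.65

```text
time: 10.8
tool_pos: [420.2, 331.2, 8.8]
tcp_rot: [3.141, 0.0, 0.002]
contact_force: [0.1, -0.3, 0.2]
grip_width: 59.3
finger_force: 0.0
```

send_rows:
  offset:
    - [0, 0, 0]
    - [0, 0, -0.1]
    - [0, 0, -0.3]
    - [0, 0, -0.6]
    - [0, 0, -0.95]
  delta_rot:
    - [0, 0, 0]
    - [0, 0, 0]
    - [0, 0, 0]
    - [0, 0, 0]
    - [0, 0, 0]

```text
time: 11.42
tool_pos: [419.8, 331.0, 124.4]
tcp_rot: [3.141, 0.0, 0.002]
contact_force: [0.6, -1.1, -0.3]
grip_width: 60.0
finger_force: 0.0
```

send_rows:
  offset:
    - [0, 0, -0.4]
    - [0, 0, -0.8]
    - [0, 0, -0.9]
    - [0, 0, -0.9]
  delta_rot:
    - [0, 0, 0]
    - [0, 0, 0]
    - [0, 0, 0]
    - [0, 0, 0]
  grip: 1

```text
time: 11.92
tool_pos: [420.2, 331.2, 231.7]
tcp_rot: [-3.141, -0.001, 0.002]
contact_force: [1.2, 0.9, -0.2]
grip_width: 91.2
finger_force: 0.0
```

```bash
python3 -c "
from h import *
im=optics.capture('side');cv2.imwrite('pics/side3.png',cv2.resize(im[200:380,140:340,::-1],None,fx=3,fy=3,interpolation=cv2.INTER_CUBIC))
for n in ('side','top'):
    if n=='top': optics.capture(n)
    print([(x['uv'],x['confidence'],pix2z(n,x['uv'],5)) for x in finder.pinpoint('puck',n)])
s=get_obs();print(s['time'],s['tool_pos'],s['tcp_rot'],s['grip_width'])
print(move([490,17.5,225],R.from_euler('xyz',[np.pi,0,np.pi/2-0.022])))"
```

```text
[([229.6, 323.2], 0.83, array([413.66013988, 329.21734248,   5.        ]))]
[([136.2, 226.4], 0.46, array([419.85639814, 335.01564585,   5.        ]))]
12.125 [419.46787282 330.75585605 229.26204537] [3.13986113e+00 2.79505596e-03 1.90012807e-03] 91.88923243031516
(array([0.5829, 2.6115, 0.0384]), array([-1.000e-04,  6.000e-04, -2.462e-01]))
```

View pics/side3.png

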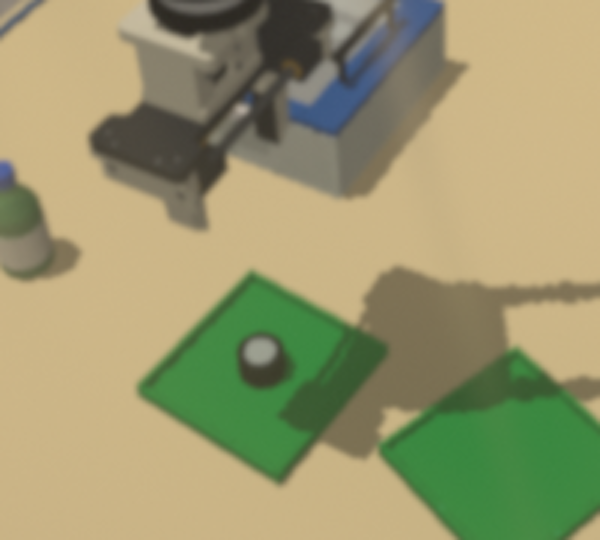

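The puck stands upright in tray A near its centre, bright face up (crop (262,352)), fingers clear of it. Next, the handle.

send_rows:
  offset:
    - [0.1, 0.4, 0]
    - [0.2, 0.8, 0]
    - [0.2, 0.9, 0]
  delta_rot:
    - [0, 0, 0]
    - [0, 0, 0]
    - [0, 0, 0]

```text
time: 12.5
tool_pos: [444.4, 221.0, 229.7]
tcp_rot: [3.14, 0.002, -0.001]
contact_force: [-0.3, 1.2, -1.4]
grip_width: 91.9
finger_force: 0.0
```

send_rows:
  offset:
    - [0.1, 0.4, 0]
    - [0.2, 0.8, 0]
    - [0.2, 0.9, 0]
  delta_rot:
    - [0, 0, 0]
    - [0, 0, 0]
    - [0, 0, 0]

```text
time: 12.88
tool_pos: [468.7, 113.7, 230.1]
tcp_rot: [3.141, 0.001, -0.001]
contact_force: [0.0, -0.4, -0.6]
grip_width: 91.6
finger_force: 0.0
```

send_rows:
  offset:
    - [0.1, 0.4, 0]
    - [0.18, 0.81, 0.03]
    - [0.18, 0.81, 0.03]
    - [0.18, 0.81, 0.03]
    - [0.18, 0.81, 0.03]
    - [0.18, 0.81, 0.03]
    - [0.18, 0.81, 0.03]
    - [0.18, 0.81, 0.03]
  delta_rot:
    - [0, 0, -0.025]
    - [0, 0, -0.05]
    - [0, 0, -0.075]
    - [0, 0, -0.1]
    - [0, 0, -0.125]
    - [0, 0, -0.15]
    - [0, 0, -0.175]
    - [0, 0, -0.2]

```text
time: 13.88
tool_pos: [490.0, 19.5, 226.7]
tcp_rot: [-3.14, -0.0, 1.265]
contact_force: [0.2, -0.4, 0.6]
grip_width: 92.0
finger_force: 0.0
```

send_rows:
  offset:
    - [0, 0, 0]
    - [0, 0, 0]
    - [0, 0, 0]
    - [0, 0, 0]
  delta_rot:
    - [0, 0, -0.025]
    - [0, 0, -0.046]
    - [0, 0, -0.046]
    - [0, 0, -0.046]

```text
time: 14.38
tool_pos: [490.2, 18.8, 227.0]
tcp_rot: [-3.141, -0.0, 1.546]
contact_force: [-0.7, 0.7, -0.1]
grip_width: 91.8
finger_force: 0.0
```

```bash
python3 -c "
from h import *
s=get_obs();print(s['time'],s['tool_pos'],s['tcp_rot'],s['grip_width'],s['joint_positions'].round(2))
print(move([489.5,17.5,110.5],R.from_euler('xyz',[np.pi,0,np.pi/2-0.022])))"
```

```text
14.375 [490.22086484  18.75653292 227.02304839] [-3.14102357e+00 -2.42581148e-04  1.54560941e+00] 91.8351015567764 [-0.12  0.28  1.61  0.    1.25 -0.09]
(array([-0.0109, -0.0052,  0.971 ]), array([-0.0001, -0.    , -0.0005]))
```

send_rows:
  offset:
    - [-0.01, 0, 0.3]
    - [-0.01, 0, 0.6]
    - [-0.01, -0.005, 0.8]
    - [-0.01, -0.005, 0.92]
    - [-0.01, -0.005, 0.97]
    - [-0.01, -0.005, 0.97]
  delta_rot:
    - [0, 0, 0]
    - [0, 0, 0]
    - [0, 0, 0]
    - [0, 0, 0]
    - [0, 0, 0]
    - [0, 0, 0]

```text
time: 15.12
tool_pos: [490.0, 17.0, 111.2]
tcp_rot: [3.141, 0.0, 1.547]
contact_force: [-0.4, 0.0, 0.5]
grip_width: 92.0
finger_force: 0.0
```

send_rows:
  offset:
    - [0, 0, 0]
    - [0, 0, 0]
    - [0, 0, 0]
    - [0, 0, 0]
    - [0, 0, 0]
    - [0, 0, 0]
    - [0, 0, 0]
    - [0, 0, 0]
  delta_rot:
    - [0, 0, 0]
    - [0, 0, 0]
    - [0, 0, 0]
    - [0, 0, 0]
    - [0, 0, 0]
    - [0, 0, 0]
    - [0, 0, 0]
    - [0, 0, 0]
  grip: 0

```text
time: 16.12
tool_pos: [489.7, 16.9, 110.9]
tcp_rot: [-3.142, 0.0, 1.548]
contact_force: [-0.3, 0.1, 0.3]
grip_width: 16.5
finger_force: 0.0
```

send_rows:
  offset:
    - [0, 0, 0]
    - [0, 0, 0]
    - [0, 0, 0]
    - [0, 0, 0]
  delta_rot:
    - [0, 0, 0]
    - [0, 0, 0]
    - [0, 0, 0]
    - [0, 0, 0]

```text
time: 16.62
tool_pos: [488.6, 17.0, 110.8]
tcp_rot: [-3.139, 0.0, 1.548]
contact_force: [-5.9, -1.2, 4.4]
grip_width: 9.8
finger_force: 30.0
```

```bash
cat > arc.py <<'E'
from h import *
def rel(th):  # tool pose relative to start grip, case x/z plane
    t=np.radians(th); p=.4*t; d=15
    dx=170-(170*np.cos(t)-45*np.sin(t))-d*np.sin(p); dz=170*np.sin(t)+45*np.cos(t)-45+d*(1-np.cos(p))
    return np.array([dx,dz]),p
def rows(t0,ts):
    a,p0=rel(t0); c,s=np.cos(p0),np.sin(p0)
    for th in ts:
        b,p=rel(th); e=b-a
        print(th,"off",np.round([0,(e[0]*c-e[1]*s)/120,(-e[0]*s-e[1]*c)/120],3),"rot",round((p-p0)/2/np.pi,4))
if __name__=="__main__":
    rows(0,[1,3,6,9,12,15,18,20]); rows(20,[22,25,28,31,34,36,37,37]); rows(37,[39,42,45,47,49,50,50])
    s=get_obs();print(s['time'],s['tool_pos'],s['contact_force'],s['moment'])
E
python3 arc.py
```

```text
1 off [ 0.     0.006 -0.025] rot 0.0011
3 off [ 0.     0.019 -0.074] rot 0.0033
6 off [ 0.     0.042 -0.146] rot 0.0067
9 off [ 0.     0.068 -0.217] rot 0.01
12 off [ 0.     0.098 -0.287] rot 0.0133
15 off [ 0.     0.132 -0.355] rot 0.0167
18 off [ 0.    0.17 -0.42] rot 0.02
20 off [ 0.     0.196 -0.463] rot 0.0222
22 off [ 0.     0.022 -0.045] rot 0.0022
25 off [ 0.     0.058 -0.112] rot 0.0056
28 off [ 0.     0.098 -0.176] rot 0.0089
31 off [ 0.     0.141 -0.238] rot 0.0122
34 off [ 0.     0.187 -0.297] rot 0.0156
36 off [ 0.     0.219 -0.336] rot 0.0178
37 off [ 0.     0.236 -0.354] rot 0.0189
37 off [ 0.     0.236 -0.354] rot 0.0189
39 off [ 0.    0.03 -0.04] rot 0.0022
42 off [ 0.     0.077 -0.099] rot 0.0056
45 off [ 0.     0.127 -0.154] rot 0.0089
47 off [ 0.     0.162 -0.19 ] rot 0.0111
49 off [ 0.     0.199 -0.224] rot 0.0133
50 off [ 0.     0.217 -0.241] rot 0.0144
50 off [ 0.     0.217 -0.241] rot 0.0144
16.625 [488.64478338  16.97170117 110.77411921] [-5.88462937 -1.16387102  4.44088873] [-0.09355659  0.9017273   0.02643044]
```

send_rows:
  offset:
    - [0, 0.006, -0.025]
    - [0, 0.019, -0.074]
    - [0, 0.042, -0.146]
    - [0, 0.068, -0.217]
    - [0, 0.098, -0.287]
    - [0, 0.132, -0.355]
    - [0, 0.17, -0.42]
    - [0, 0.196, -0.463]
  delta_rot:
    - [0.001, 0, 0]
    - [0.003, 0, 0]
    - [0.0067, 0, 0]
    - [0.01, 0, 0]
    - [0.0133, 0, 0]
    - [0.0167, 0, 0]
    - [0.02, 0, 0]
    - [0.0222, 0, 0]

```text
time: 17.62
tool_pos: [512.1, 16.5, 166.9]
tcp_rot: [-2.998, -0.0, 1.548]
contact_force: [-7.6, -0.5, 0.2]
grip_width: 9.9
finger_force: 30.0
```

send_rows:
  offset:
    - [0, 0.022, -0.045]
    - [0, 0.058, -0.112]
    - [0, 0.098, -0.176]
    - [0, 0.141, -0.238]
    - [0, 0.187, -0.297]
    - [0, 0.219, -0.336]
    - [0, 0.236, -0.354]
    - [0, 0.236, -0.354]
  delta_rot:
    - [0.0022, 0, 0]
    - [0.0056, 0, 0]
    - [0.0089, 0, 0]
    - [0.0122, 0, 0]
    - [0.0156, 0, 0]
    - [0.0178, 0, 0]
    - [0.0189, 0, 0]
    - [0.0189, 0, 0]

```text
time: 18.62
tool_pos: [546.3, 15.8, 205.9]
tcp_rot: [-2.881, -0.0, 1.548]
contact_force: [-8.9, 0.7, 7.2]
grip_width: 9.6
finger_force: 30.0
```

send_rows:
  offset:
    - [0, 0.03, -0.04]
    - [0, 0.077, -0.099]
    - [0, 0.127, -0.154]
    - [0, 0.162, -0.19]
    - [0, 0.199, -0.224]
    - [0, 0.217, -0.241]
    - [0, 0.217, -0.241]
    - [0, 0.217, -0.241]
  delta_rot:
    - [0.0022, 0, 0]
    - [0.0056, 0, 0]
    - [0.0089, 0, 0]
    - [0.0111, 0, 0]
    - [0.0133, 0, 0]
    - [0.0144, 0, 0]
    - [0.0144, 0, 0]
    - [0.0144, 0, 0]

```text
time: 19.62
tool_pos: [579.4, 15.2, 228.0]
tcp_rot: [-2.793, -0.0, 1.548]
contact_force: [-7.2, 0.9, 8.1]
grip_width: 10.2
finger_force: 30.0
```

```bash
cat > e.py <<'E'
from h import *
im=optics.capture('side'); t=optics.capture('top')
a=cv2.resize(im[110:270,150:310,::-1],(400,400),interpolation=cv2.INTER_CUBIC); b=cv2.resize(t[90:220,190:320,::-1],(400,400),interpolation=cv2.INTER_CUBIC)
cv2.imwrite('pics/lid.png',np.hstack([a,b]))
s=get_obs();A=R.from_euler('xyz',s['tcp_rot']); g=s['tool_pos']-15*A.as_matrix()[:,2]
print(s['time'],s['tool_pos'],g,s['contact_force'],s['grip_width'],s['finger_force'])
for hx in (657,659,661): print(hx,np.degrees(np.arctan2(g[2]-80.5,hx-g[0]))-14.83)
for n in('side','top'): print([(x['uv'],x['confidence']) for q in('lid_grip','puck') for x in finder.pinpoint(q,n)])
# expected lid front-edge corners (top face) by angle, side view
for th in (44,50,56):
    t=np.radians(th); o=[]
    for y in(-110,110):
        x=-200*np.cos(t)+10*np.sin(t); z=80.5+200*np.sin(t)+10*np.cos(t); cy=-.022
        o.append((proj('side',[659.5+x-np.sin(cy)*y,15+x*np.sin(cy)+y,z])-[150,110])*2.5)
    print(th,np.round(o,0).tolist())
E
python3 e.py
```

```text
19.725 [579.37683806  15.1515206  228.02995512] [584.50268225  15.03044953 242.12644628] [-6.83553261  0.17693112  8.43684274] 10.14796872315658 29.996013343334198
657 51.01144694685874
659 50.423945405703975
661 49.841945005727325
[([231.3, 166.9], 0.85), ([224.8, 323.0], 0.51)]
[([135.4, 227.8], 0.56), ([265.1, 168.3], 0.56)]
44 [[298.0, 119.0], [193.0, 219.0]]
50 [[285.0, 106.0], [179.0, 205.0]]
56 [[272.0, 94.0], [165.0, 191.0]]
```

View pics/lid.png

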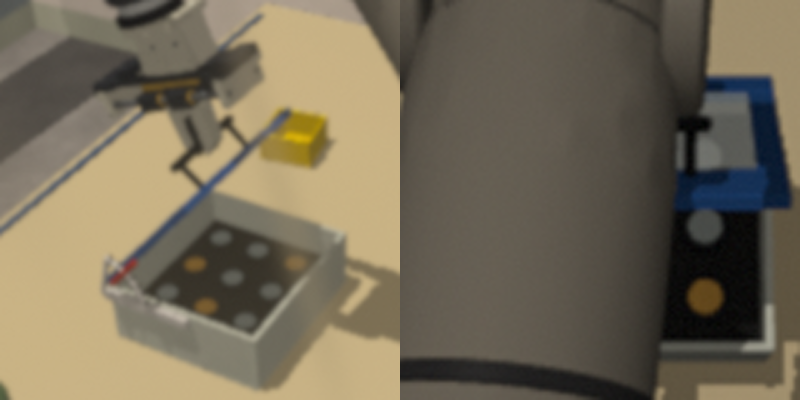

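The lid is raised, with the gripper on the bar at crop (200,150). Its front right corner at crop (288,111) falls beside the 50° prediction (285,106), against (298,119) for 44°. The lid lines up with the red bar at (122,272), and the TCP position gives about 50°. I'll hold briefly and hand in.

send_rows:
  offset:
    - [0, 0, 0]
    - [0, 0, 0]
    - [0, 0, 0]
    - [0, 0, 0]
  delta_rot:
    - [0, 0, 0]
    - [0, 0, 0]
    - [0, 0, 0]
    - [0, 0, 0]

```text
time: 20.42
tool_pos: [579.4, 15.2, 228.0]
tcp_rot: [-2.793, -0.0, 1.548]
contact_force: [-7.3, 1.2, 8.9]
grip_width: 9.7
finger_force: 30.0
```

```bash
python3 -c "
from h import *
print(get_obs()['tool_pos']); print(ticket.close_job())"
```

```text
[579.36327082  15.15502526 228.02887963]
the job is handed in; nothing more can be done
None
```

The job is handed in, but no verdict came back: the specimen is in the farther green tray, polished face up and let go, and the gripper is holding the lid at about 50°.

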